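# Try the refitted roller catch of the small cabinet

### The job

The roller catch of the small steel cabinet has just been refitted and wants trying. Push the door shut until it snaps past the sprung roller and take your hand off so that the catch alone holds it; then pull it open again by its handle, through the catch, and leave it standing at least half open. Be gentle: feel for the snap and do not ram the door on to its hard stop (no more than about 15 N), and leave the things round the cabinet where they are.

Things in the scene. Friction and masses are not known exactly. Their poses are not given: they have to be found in the camera images.
- cabinet: Small grey sheet-steel cabinet fixed on the bench, 140 (x, deep) x 180 (y, wide) x 160 mm high. Origin at the centre of its underside; x points from the open front to the back, y to the left as one faces it, z up. Front edge at x = -70 mm. The roller catch sits inside at the right (-y) wall, 125 mm up: a sprung roller with a hard stop behind it.
- door: Grey door, 177 wide, 152 high (z 4 to 156), 12 mm thick, hinged upright at the cabinet's left front edge. Origin on the hinge axis at bench height; axes parallel to the cabinet's when it is parallel to the front; panel along -y, outer face at x = -23 mm, back at x = -11 mm. Opens towards the robot, clockwise from above, up to 1.7 rad. Hinge friction 0.03 N m, damping 0.4 N m s; stays where left.
- door_handle (a point): Middle of the handle's grip: an upright round steel bar, 10 mm thick, 50 mm long (z 102 to 152 mm), its axis 35 mm in front of the door's outer face and 150 mm from the hinge, near the free edge, held by a thin stem to the face near each end. This point is 130 mm above the bench; axes as the door's. Pulling the shut door open takes about 6 to 11 N here, then it lets go suddenly.
- door_hinge (a point): Point on the hinge axis, 130 mm above the bench. Axes as the door's.
- screwdriver: Screwdriver with black and green handle, 160 mm long, lying to the right of the cabinet; leave alone. Origin under its middle.
- flux_pot: Small round pot with white lid, 37 mm across, 28 mm high, to the left of the cabinet; leave alone. Origin at the centre of its underside.
- tape_roll: Roll of tape, 82 mm across, 18 mm high, lying to the left in front; leave alone. Origin at the centre of its underside.
- mug: White mug, 95 mm high, 92 mm wide, 127 mm with its handle, to the right behind; leave alone. Origin at the centre of its underside.
- strike (a point): Round head of a steel tongue behind the door, 145 mm from the hinge, 125 mm up. Shutting, it rides over the roller: 8 to 14 N here over some 8 mm, then the door jumps about 5 mm inward by itself on to the hard stop. The catch sits in slotted holes: the shut door rests anywhere from 0.06 rad inward of parallel to 0.09 rad short of it (20 mm range here), unmeasurable beforehand, only felt.

How it is judged:
On the way:
1. the door is shut past the roller and held by the catch alone, the robot not touching it (angle between the x axis of door and the x axis of cabinet, either way round below 0.12 rad and contact force between strike_head and anything else above 2 N and contact force between door and the fingers below 0.2 N and contact force between door and the arm below 0.2 N and angular speed of door below 0.05 rad/s), for 0.3 s.
At the end, for the whole second after the job is handed in: After having been shut and held by the catch alone, the door stands still and about half open or more (at least 41 degrees from parallel: the strike 85 mm or more in front of the cabinet's front edge), untouched (x of strike in the frame of cabinet below -0.155 m and angular speed of door below 0.05 rad/s).
It fails at once if the door is rammed on to its stop: roller and stop together bear on the strike with more than 45 N (latched and untouched they bear with nearly 20 N; each newton pushed there adds one) (contact force between strike_head and anything else above 45 N).
It fails at once if one of the things round the cabinet is moved by more than 20 mm (distance of any of screwdriver, flux_pot, tape_roll, mug from where it was at the start of the episode above 0.02 m).
It also fails if it takes over 67 s, if anything falls off the work surface, if the arm or the gripper's body presses on something with over 40 N, if the wrist force passes 120 N, or if a joint passes its speed limit or range.

### The arm

A 7-joint arm with a two-finger parallel gripper is mounted at the origin on a cart in front of the work surface, level with it; the furniture and walls round the work are solid. World frame = base frame: x ahead of the robot, y to its left, z up, the work surface at z = 0. Lengths are in m, angles in rad, forces in N, time in s.
With the tool pointing down it reaches from about 0.4 to 0.85 m from the base axis. Payload 4.5 kg.
Tool frame: the origin (TCP) lies at the very end of the fingers, on their centre line; the grasp point (between the pads) lies 19 mm behind it; z points along the fingers, y is the line along which they close (so a half turn about z gives the same grasp; the last joint's range is limited). The gripper opens to 88 mm and grips with 3 to 60 N. Pads are 18 mm wide; open, the fingers measure 123 mm over their backs; the gripper's body (75 mm by 187 mm) begins 45 mm behind the grasp point.
Start: joints at [-1.179, 0.689, -0.195, 1.565, 0.157, 0.902, -0.215], TCP at [0.219, 0.585, 0.239] pointing down, gripper open.
Joint ranges: [-3.01, 3.01], [-0.46, 2.08], [-1.47, 1.51], [0.13, 2.56], [-1, 4.14], [0.04, 2.09], [-2.66, 2.66]. Speed limits (rad/s): [2.57, 2.57, 3.14, 3.14, 3.14, 3.14, 3.14].

### API

Orientations are given as a unit quaternion [x, y, z, w].
In Python, from plant import r gives the robot as it stands. The module is installed in compiled form; this text tells all that it offers.
- The arm moves only by the tool step_arm, never from a script. Its argument "increments" is a list of rows, each a list of 2 entries, a list of its own where there are three numbers: the shift along the world's x, y, z in cm, then the turn, a rotation vector about the world's x, y, z in degrees. A call has exactly 10 rows; each row shifts and turns the commanded pose from where the row before left it; what a row does not reach is not made up. A row lasts 1/10 s, in which the tool goes at most 50 mm and 8.59 degrees, less where a joint would pass 70% of its speed; a pose out of reach is approached as far as the arm can. A call is refused whole if a number of a shift passes 5 or a number of a turn 8.59, either way. A call with a gripper value outside its range is refused whole. "fingers" is the opening, from 0 (shut) to 1 (fully open), set as the call begins (left out, the last holds). The fingers move at their own pace and stop on an object; "grip_force" is the grip in N (left out, the last holds). Time passes only in rows, so rows that do not move let the fingers close, or fill a call up. It gives the time, the measured TCP pose, the force, the opening and the grip force at its end, in the units of the state.
- r.get_state(): the state, without advancing time (a new reading comes with each control period).
- r.snapshot(name): name is "scene" or "top" or "wrist"; returns (picture, depth): 420x560x3 uint8, red, green, blue; 420x560 float32, m along the optical axis (not along the pixel's ray), 0 where there is no reading.
- r.calibration(name): a dict with "fov_y" (degrees; the focal length in pixels is half the picture's height over the tangent of half this angle, whatever the lens; pixels are square), "cx", "cy" (the principal point, pixels), "R" (3x3) and "t" (3): a world point X has camera coordinates R X + t. Camera axes: x right, y down, z forward; pixel columns grow to the right and rows downward; lengths in m; the calibration is good to about 2 mm. A picture is of the moment at which its call begins: read the wrist's pose just before it. calibration takes no time and is no camera call; for the wrist camera it gives the pose at the moment of the call.
- r.finish_job(): hands the job in; it is judged then, once.
The state is a dict: "clock": time; "q": joint angles; "qd": joint speeds; "joint_torque": joint torques, N m; "tool_pos": TCP position; "eef_rot": TCP orientation; "contact_force": force on the tool from outside, world axes, zero at the start; "moment": the same for the moment, N m; "opening": opening from 0.0 (shut) to 1.0 (fully open); "finger_force": force on a finger pad.
Only numpy, scipy, OpenCV 4.12 (cv2) and the standard library are available. Lean on these libraries where they do the work, as an engineer would, in place of code of your own. Each camera call takes 0.05 s, during which the arm holds its last target. There are 200 camera calls.

## Working session

There is one attempt and no reset: what is moved stays moved. The work goes in short steps, Python scripts to look and compute and a tool call to move; the robot and the scene stay as the last step left them, time stands still between calls to the robot, and variables do not carry over. Pictures are saved under pics/ and viewed, at most 10 in all, crops included, and the job is handed in when it is done.

Besides the shell and the picture viewer there is one more tool, called after ">>>" by a JSON object that holds its "name" and its "arguments". step_arm: Moves the arm, as the interface text tells. Its arguments: {"type":"object","properties":{"increments":{"type":"array","items":{"type":"array"}},"fingers":{"type":"number"},"grip_force":{"type":"number"}},"required":["increments"]}

```bash
mkdir -p pics; cat > h.py <<'E'
import numpy as np, cv2
from plant import r
def snap(n,f):
    c=r.calibration(n); p,d=r.snapshot(n); cv2.imwrite('pics/'+f+'.png',p[:,:,::-1]); np.savez('pics/'+f,p=p,d=d,R=c['R'],t=c['t'],cx=c['cx'],cy=c['cy'],f=210/np.tan(np.radians(c['fov_y']/2)))
def cloud(f):
    z=np.load('pics/'+f+'.npz'); d=z['d']; v,u=np.indices(d.shape)
    P=np.stack([(u-z['cx'])/z['f']*d,(v-z['cy'])/z['f']*d,d],-1)
    return (P-z['t'])@z['R'], d>0, z['p']
E
python3 - <<'E'
from h import *
snap('scene','s0');snap('top','t0')
s=r.get_state();print(s)
im=np.hstack([cv2.imread('pics/s0.png'),cv2.imread('pics/t0.png')])
for n in('s0','t0'):
    P,m,_=cloud(n); print(n,[ (u,v,P[v,u].round(3).tolist()) for v in range(60,420,80) for u in range(60,560,110)])
E
```

```text
{'clock': 0.1, 'q': array([-1.17921546,  0.68988015, -0.194487  ,  1.5661658 ,  0.1573243 ,
        0.90256887, -0.2151169 ]), 'qd': array([-0.00049917, -0.00366984,  0.00073979, -0.00317108,  0.00056739,
        0.00095984, -0.0004895 ]), 'joint_torque': array([-3.08545277e-03, -5.28506470e+01, -1.27125911e+00, -1.53838724e+01,
       -5.25116280e-02,  2.01291754e-03,  3.81960012e-05]), 'tool_pos': array([0.21874731, 0.58488464, 0.23802167]), 'eef_rot': array([ 1.77918173e-01,  9.84044947e-01, -8.13480992e-04, -6.19564039e-05]), 'contact_force': array([-0.00946629,  0.25601699, -0.21623118]), 'moment': array([ 0.03399747, -0.04019967, -0.02017219]), 'finger_force': 0.0, 'opening': 1.0005250786309712}
s0 [(60, 60, [0.515, 1.087, 0.177]), (170, 60, [0.76, 0.709, 0.234]), (280, 60, [0.92, 0.31, 0.33]), (390, 60, [1.368, 0.162, 0.221]), (500, 60, [1.458, -0.197, 0.328]), (60, 140, [0.093, 0.098, 0.561]), (170, 140, [0.635, 0.594, -0.0]), (280, 140, [0.924, 0.302, 0.005]), (390, 140, [1.212, 0.007, 0.012]), (500, 140, [1.291, -0.34, 0.16]), (60, 220, [0.017, 0.016, 0.46]), (170, 220, [-0
[... 677 characters left out ...]
[0.762, 0.7, 0.228]), (170, 140, [0.764, 0.356, 0.219]), (280, 140, [0.85, 0.009, -0.006]), (390, 140, [0.841, -0.399, 0.016]), (500, 140, [1.134, -1.266, -0.752]), (60, 220, [0.544, 0.806, -0.001]), (170, 220, [0.54, 0.401, 0.019]), (280, 220, [0.544, 0.009, -0.002]), (390, 220, [0.544, -0.387, -0.003]), (500, 220, [0.663, -1.213, -0.752]), (60, 300, [0.23, 1.15, -0.664]), (170, 300, [0.227, 0.605, -0.756]), (280, 300, [0.229, 0.011, -0.749]), (390, 300, [0.23, -0.578, -0.751]), (500, 300, [0.231, -1.166, -0.753]), (60, 380, [0.197, 0.299, 0.819]), (170, 380, [0.152, 0.205, 0.626]), (280, 380, [0.068, 0.008, 0.27]), (390, 380, [-0.171, -0.556, -0.751]), (500, 380, [-0.168, -1.117, -0.746])]
```

View pics/s0.png

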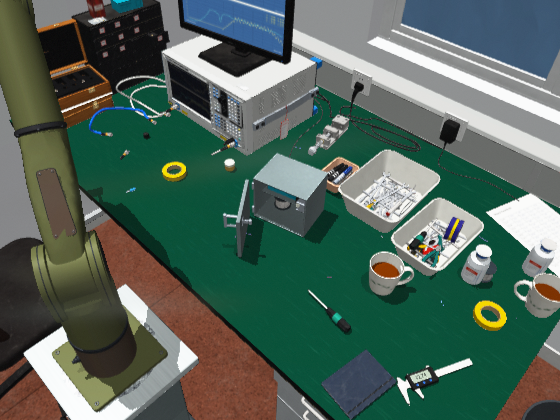

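View pics/t0.png

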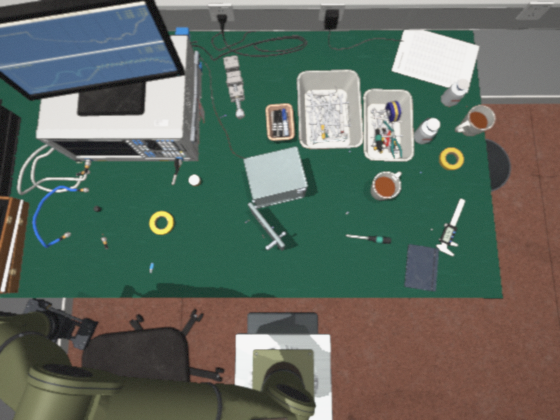

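The scene view shows the cabinet at about (290,190) with the door standing open, its handle at (235,220). In the top view the cabinet top is at (275,175), the door runs from (251,204) to (285,245), and the handle is near (272,240).

```bash
python3 - <<'E'
from h import *
P,m,p=cloud('t0')
v,u=np.indices(m.shape)
roi=(u>235)&(u<320)&(v>140)&(v<260)
cab=roi&(abs(P[...,2]-.16)<.008)&m
n,l,st,_=cv2.connectedComponentsWithStats(cab.astype(np.uint8))
for i in range(1,n):
    if st[i,4]>15:
        X=P[l==i]; rc=cv2.minAreaRect((X[:,:2]*1000).astype(np.float32)); print(st[i],X.mean(0).round(3),rc,cv2.boxPoints(rc).round(0).tolist())
d=roi&m&(P[...,2]>.1)&(P[...,2]<.165)&(v>200)
for a in zip(v[d],u[d],P[d].round(3).tolist()): 
    if a[0]%3==0: print(*a)
E
python3 -c "
import cv2
a=cv2.imread('pics/t0.png')[140:260,220:330];b=cv2.imread('pics/s0.png')[150:270,210:340]
cv2.imwrite('pics/c0.png',cv2.hconcat([cv2.resize(a,(390,420),interpolation=2),cv2.resize(b,(410,420),interpolation=2)]))"
```

```text
[ 244  147   63   53 2279] [0.675 0.026 0.16 ] ((675.6466674804688, 26.07550811767578), (141.1725616455078, 180.2299041748047), 13.78303050994873) [[586.0, 97.0], [629.0, -78.0], [766.0, -45.0], [723.0, 130.0]]
[248 203  36  44 185] [0.505 0.055 0.155] ((504.1974182128906, 55.83369827270508), (174.40249633789062, 14.978557586669922), 38.20848083496094) [[431.0, 8.0], [440.0, -4.0], [577.0, 104.0], [568.0, 116.0]]
201 252 [0.584, 0.1, 0.139]
201 253 [0.584, 0.097, 0.139]
201 254 [0.585, 0.093, 0.136]
204 248 [0.571, 0.111, 0.155]
204 249 [0.57, 0.108, 0.158]
204 250 [0.571, 0.105, 0.155]
204 251 [0.571, 0.102, 0.155]
207 249 [0.566, 0.11, 0.128]
207 250 [0.561, 0.105, 0.153]
207 251 [0.561, 0.102, 0.155]
207 252 [0.561, 0.098, 0.155]
207 253 [0.561, 0.095, 0.153]
207 254 [0.562, 0.092, 0.151]
210 251 [0.56, 0.105, 0.108]
210 252 [0.551, 0.098, 0.156]
210 253 [0.551, 0.095, 0.156]
210 254 [0.551, 0.092, 0.155]
210 255 [0.551, 0.088, 0.156]
210 256 [0.552, 0.086, 0.151]
213 254 [0.544, 0.093, 0.142]
213 255 [0.542, 0.089, 0.153]
213 256 [0.541, 0.085, 0.156]
213 257 [0.541, 0.082, 0.157
[... 1807 characters left out ...]
, 0.008, 0.149]
243 271 [0.446, 0.037, 0.149]
243 272 [0.446, 0.034, 0.149]
243 273 [0.446, 0.03, 0.148]
243 274 [0.446, 0.027, 0.143]
243 275 [0.45, 0.025, 0.107]
243 277 [0.449, 0.018, 0.114]
243 278 [0.445, 0.014, 0.155]
243 279 [0.445, 0.011, 0.157]
243 280 [0.446, 0.008, 0.152]
243 281 [0.445, 0.005, 0.154]
243 282 [0.446, 0.002, 0.152]
246 266 [0.436, 0.052, 0.151]
246 267 [0.437, 0.05, 0.143]
246 268 [0.436, 0.046, 0.149]
246 269 [0.437, 0.043, 0.147]
246 270 [0.437, 0.04, 0.146]
246 271 [0.44, 0.038, 0.112]
246 280 [0.437, 0.008, 0.145]
246 281 [0.436, 0.005, 0.157]
246 282 [0.436, 0.002, 0.156]
246 283 [0.437, -0.001, 0.138]
249 267 [0.428, 0.05, 0.132]
249 268 [0.429, 0.047, 0.119]
```

View pics/c0.png

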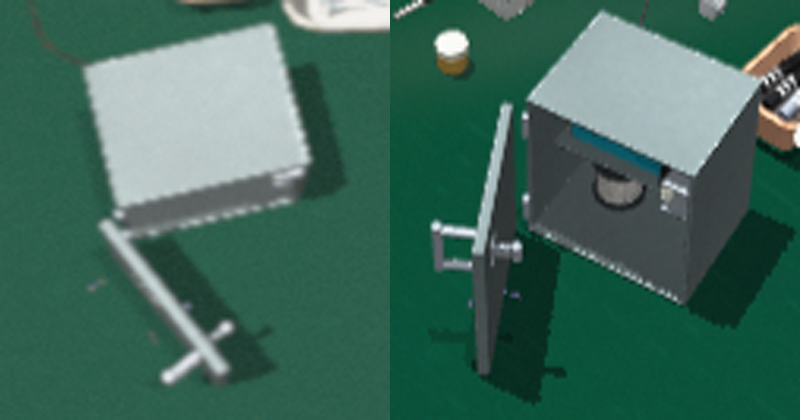

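The close-up confirms the geometry: yaw about 13.8°, hinge near (0.585, 0.097), door about 65° open, and the handle bar near (0.431, 0.050), which matches the depth points. I'll grip the handle from above, closing along the door's width, and swing the door on its arc.

>>> {"name": "step_arm", "arguments": {"increments": [[[1.8,-4.3,0],[0,0,-3.1]],[[1.8,-4.3,0],[0,0,-3.1]],[[1.8,-4.3,0],[0,0,-3.1]],[[1.8,-4.3,0],[0,0,-3.1]],[[1.8,-4.3,0],[0,0,-3.1]],[[1.8,-4.3,0],[0,0,-3.1]],[[1.8,-4.3,0],[0,0,-3.1]],[[1.8,-4.3,0],[0,0,-3.1]],[[1.8,-4.3,0],[0,0,-3.1]],[[1.8,-4.3,0],[0,0,-3.1]]], "fingers": 1}}

```text
clock: 1.1
tool_pos: [0.3992, 0.1537, 0.2387]
eef_rot: [0.435, 0.9, -0.0, -0.0]
contact_force: [0.5, 0.3, -0.1]
opening: 1.001
finger_force: 0.0
```

>>> {"name": "step_arm", "arguments": {"increments": [[[0.8,-2.6,0],[0,0,0]],[[0.8,-2.6,0],[0,0,0]],[[0.8,-2.6,0],[0,0,0]],[[0.8,-2.6,0],[0,0,0]],[[0,0,-1],[0,0,0]],[[0,0,-1],[0,0,0]],[[0,0,-1],[0,0,0]],[[0,0,0],[0,0,0]],[[0,0,0],[0,0,0]],[[0,0,0],[0,0,0]]]}}

```text
clock: 2.1
tool_pos: [0.4311, 0.0516, 0.2091]
eef_rot: [0.434, 0.901, 0.0, 0.0]
contact_force: [0.5, -0.2, 1.2]
opening: 0.999
finger_force: 0.0
```

```bash
python3 - <<'E'
from h import *
snap('wrist','w0')
P,m,p=cloud('w0')
d=m&(P[...,2]>.135)&(P[...,2]<.165)
v,u=np.where(d)
print(r.get_state()['tool_pos'])
X=P[d]; 
# handle bar: points outside of door panel
dx=np.array([.618,-.786]);dy=np.array([.786,.618]);q=(X[:,:2]-[.585,.097])
a=q@dx;b=q@dy
for lo,hi,n in((-.075,-.05,'bar'),(-.03,-.005,'panel')):
    k=(a>lo)&(a<hi)&(b<-.1 if n=='bar' else b<1)
    print(n,k.sum(),a[k].min(),a[k].max(),b[k].min(),b[k].max(),np.median(X[k],0),u[k].mean(),v[k].mean())
E
```

```text
[0.43114126 0.05157994 0.20914086]
bar 308 -0.06213671242233324 -0.05001502196662244 -0.15511627087212396 -0.1452050796350487 [0.43104902 0.0499523  0.15199576] 277.6038961038961 228.2207792207792
panel 4832 -0.029894910535070977 -0.010114095781717533 -0.17863351705106362 -0.004340901734351441 [0.47796946 0.0371636  0.15496869] 334.1537665562914 282.7303394039735
```

View pics/w0.png

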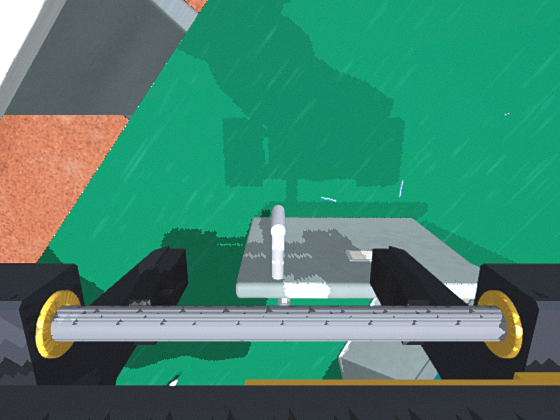

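The wrist view shows the bar at about (278,230), centred between the open fingers. The measured position (0.431, 0.050) matches the prediction, so I'll lower and grip.

>>> {"name": "step_arm", "arguments": {"increments": [[[0,-0.15,-1.5],[0,0,0]],[[0,0,-1.5],[0,0,0]],[[0,0,-1.5],[0,0,0]],[[0,0,-1.5],[0,0,0]],[[0,0,-1.5],[0,0,0]],[[0,0,-1.5],[0,0,0]],[[0,0,0],[0,0,0]],[[0,0,0],[0,0,0]],[[0,0,0],[0,0,0]],[[0,0,0],[0,0,0]]]}}

```text
clock: 3.15
tool_pos: [0.4314, 0.05, 0.1195]
eef_rot: [0.434, 0.901, 0.001, 0.001]
contact_force: [-0.3, 0.0, 0.2]
opening: 1.005
finger_force: 0.0
```

>>> {"name": "step_arm", "arguments": {"increments": [[[0,0,0],[0,0,0]],[[0,0,0],[0,0,0]],[[0,0,0],[0,0,0]],[[0,0,0],[0,0,0]],[[0,0,0],[0,0,0]],[[0,0,0],[0,0,0]],[[0,0,0],[0,0,0]],[[0,0,0],[0,0,0]],[[0,0,0],[0,0,0]],[[0,0,0],[0,0,0]]], "fingers": 0, "grip_force": 15}}

```text
clock: 4.15
tool_pos: [0.4311, 0.0501, 0.1188]
eef_rot: [0.434, 0.901, 0.0, 0.0]
contact_force: [5.1, 1.6, -1.3]
opening: 0.115
finger_force: 3.6
```

```bash
python3 - <<'E'
import numpy as np
H=np.array([.585,.0975]);h=np.array([.431,.050])-H
c=lambda t:np.array([[np.cos(t),-np.sin(t)],[np.sin(t),np.cos(t)]])
pr=h
for k in range(1,34):
    n=c(np.radians(2*k))@h; print(2*k,((n-pr)*100).round(2),(n+H).round(4)); pr=n
E
```

```text
2 [ 0.18 -0.53] [0.4328 0.0447]
4 [ 0.19 -0.53] [0.4347 0.0394]
6 [ 0.21 -0.52] [0.4368 0.0342]
8 [ 0.23 -0.51] [0.4391 0.029 ]
10 [ 0.25 -0.5 ] [0.4416 0.024 ]
12 [ 0.27 -0.5 ] [0.4442 0.019 ]
14 [ 0.28 -0.49] [0.4471 0.0142]
16 [ 0.3  -0.48] [0.4501 0.0094]
18 [ 0.32 -0.47] [0.4532 0.0047]
20 [ 0.33 -0.45] [4.565e-01 2.000e-04]
22 [ 0.35 -0.44] [ 0.46   -0.0042]
24 [ 0.36 -0.43] [ 0.4636 -0.0085]
26 [ 0.38 -0.42] [ 0.4674 -0.0127]
28 [ 0.39 -0.4 ] [ 0.4713 -0.0167]
30 [ 0.41 -0.39] [ 0.4754 -0.0206]
32 [ 0.42 -0.38] [ 0.4796 -0.0244]
34 [ 0.43 -0.36] [ 0.4839 -0.028 ]
36 [ 0.44 -0.35] [ 0.4883 -0.0314]
38 [ 0.46 -0.33] [ 0.4929 -0.0347]
40 [ 0.47 -0.31] [ 0.4976 -0.0379]
42 [ 0.48 -0.3 ] [ 0.5023 -0.0408]
44 [ 0.49 -0.28] [ 0.5072 -0.0436]
46 [ 0.5  -0.26] [ 0.5122 -0.0463]
48 [ 0.51 -0.25] [ 0.5173 -0.0487]
50 [ 0.51 -0.23] [ 0.5224 -0.051 ]
52 [ 0.52 -0.21] [ 0.5276 -0.0531]
54 [ 0.53 -0.19] [ 0.5329 -0.055 ]
56 [ 0.54 -0.17] [ 0.5383 -0.0567]
58 [ 0.54 -0.15] [ 0.5437 -0.0583]
60 [ 0.55 -0.13] [ 0.5491 -0.0596]
62 [ 0.55 -0.12] [ 0.5546 -0.0608]
64 [ 0.55 -0.1 ] [ 0.5602 -0.0617]
66 [ 0.56 -0.08] [ 0.5658 -0.0625]
```

>>> {"name": "step_arm", "arguments": {"increments": [[[0.18,-0.53,0],[0,0,2]],[[0.19,-0.53,0],[0,0,2]],[[0.21,-0.52,0],[0,0,2]],[[0.23,-0.51,0],[0,0,2]],[[0.25,-0.5,0],[0,0,2]],[[0.27,-0.5,0],[0,0,2]],[[0.28,-0.49,0],[0,0,2]],[[0.3,-0.48,0],[0,0,2]],[[0.32,-0.47,0],[0,0,2]],[[0.33,-0.45,0],[0,0,2]]]}}

```text
clock: 5.15
tool_pos: [0.4566, -0.0002, 0.1187]
eef_rot: [0.27, 0.963, 0.0, -0.0]
contact_force: [1.0, 2.0, 0.4]
opening: 0.105
finger_force: 15.0
```

>>> {"name": "step_arm", "arguments": {"increments": [[[0.35,-0.44,0],[0,0,2]],[[0.36,-0.43,0],[0,0,2]],[[0.38,-0.42,0],[0,0,2]],[[0.39,-0.4,0],[0,0,2]],[[0.41,-0.39,0],[0,0,2]],[[0.42,-0.38,0],[0,0,2]],[[0.43,-0.36,0],[0,0,2]],[[0.44,-0.35,0],[0,0,2]],[[0.46,-0.33,0],[0,0,2]],[[0.47,-0.31,0],[0,0,2]]]}}

```text
clock: 6.15
tool_pos: [0.4973, -0.0387, 0.1188]
eef_rot: [0.099, 0.995, -0.0, -0.0]
contact_force: [-0.8, 1.0, 2.1]
opening: 0.105
finger_force: 15.0
```

>>> {"name": "step_arm", "arguments": {"increments": [[[0.48,-0.3,0],[0,0,2]],[[0.49,-0.28,0],[0,0,2]],[[0.5,-0.26,0],[0,0,2]],[[0.51,-0.25,0],[0,0,2]],[[0.51,-0.23,0],[0,0,2]],[[0.52,-0.21,0],[0,0,2]],[[0,0,0],[0,0,0]],[[0,0,0],[0,0,0]],[[0,0,0],[0,0,0]],[[0,0,0],[0,0,0]]]}}

```text
clock: 7.15
tool_pos: [0.5271, -0.0541, 0.1187]
eef_rot: [-0.004, 1.0, -0.001, -0.001]
contact_force: [-0.6, -2.8, 3.4]
opening: 0.11
finger_force: 15.0
```

>>> {"name": "step_arm", "arguments": {"increments": [[[0.1,-0.04,0],[0,0,0.4]],[[0.1,-0.04,0],[0,0,0.4]],[[0.1,-0.04,0],[0,0,0.4]],[[0.1,-0.04,0],[0,0,0.4]],[[0.1,-0.03,0],[0,0,0.4]],[[0,0,0],[0,0,0]],[[0,0,0],[0,0,0]],[[0,0,0],[0,0,0]],[[0,0,0],[0,0,0]],[[0,0,0],[0,0,0]]]}}

```text
clock: 8.15
tool_pos: [0.5326, -0.0561, 0.1187]
eef_rot: [-0.021, 1.0, -0.001, -0.0]
contact_force: [-1.6, -5.2, 4.8]
opening: 0.105
finger_force: 15.0
```

>>> {"name": "step_arm", "arguments": {"increments": [[[0.1,-0.05,0],[0,0,0.4]],[[0.1,-0.04,0],[0,0,0.4]],[[0.1,-0.04,0],[0,0,0.4]],[[0.1,-0.04,0],[0,0,0.4]],[[0,0,0],[0,0,0]],[[0,0,0],[0,0,0]],[[0,0,0],[0,0,0]],[[0,0,0],[0,0,0]],[[0,0,0],[0,0,0]],[[0,0,0],[0,0,0]]]}}

```text
clock: 9.15
tool_pos: [0.5367, -0.0575, 0.1187]
eef_rot: [-0.036, 0.999, -0.0, -0.0]
contact_force: [-1.2, -5.1, 4.5]
opening: 0.106
finger_force: 15.0
```

>>> {"name": "step_arm", "arguments": {"increments": [[[0.1,-0.04,0],[0,0,0.4]],[[0.1,-0.03,0],[0,0,0.4]],[[0.1,-0.03,0],[0,0,0.4]],[[0,0,0],[0,0,0]],[[0,0,0],[0,0,0]],[[0,0,0],[0,0,0]],[[0,0,0],[0,0,0]],[[0,0,0],[0,0,0]],[[0,0,0],[0,0,0]],[[0,0,0],[0,0,0]]]}}

```text
clock: 10.15
tool_pos: [0.5398, -0.0585, 0.1188]
eef_rot: [-0.046, 0.999, -0.0, 0.0]
contact_force: [-1.6, -4.8, 3.8]
opening: 0.104
finger_force: 15.0
```

>>> {"name": "step_arm", "arguments": {"increments": [[[0.1,-0.03,0],[0,0,0.4]],[[0.1,-0.03,0],[0,0,0.4]],[[0.1,-0.03,0],[0,0,0.4]],[[0,0,0],[0,0,0]],[[0,0,0],[0,0,0]],[[0,0,0],[0,0,0]],[[0,0,0],[0,0,0]],[[0,0,0],[0,0,0]],[[0,0,0],[0,0,0]],[[0,0,0],[0,0,0]]]}}

```text
clock: 11.15
tool_pos: [0.5429, -0.0594, 0.1187]
eef_rot: [-0.056, 0.998, -0.0, 0.0]
contact_force: [-0.0, -4.8, 4.0]
opening: 0.104
finger_force: 15.0
```

>>> {"name": "step_arm", "arguments": {"increments": [[[0.1,-0.03,0],[0,0,0.4]],[[0.1,-0.03,0],[0,0,0.4]],[[0.1,-0.02,0],[0,0,0.4]],[[0,0,0],[0,0,0]],[[0,0,0],[0,0,0]],[[0,0,0],[0,0,0]],[[0,0,0],[0,0,0]],[[0,0,0],[0,0,0]],[[0,0,0],[0,0,0]],[[0,0,0],[0,0,0]]]}}

```text
clock: 12.15
tool_pos: [0.5456, -0.0601, 0.1188]
eef_rot: [-0.067, 0.998, -0.0, -0.0]
contact_force: [-0.9, -4.8, 4.1]
opening: 0.105
finger_force: 15.0
```

>>> {"name": "step_arm", "arguments": {"increments": [[[0.1,-0.03,0],[0,0,0.4]],[[0.1,-0.02,0],[0,0,0.4]],[[0,0,0],[0,0,0]],[[0,0,0],[0,0,0]],[[0,0,0],[0,0,0]],[[0,0,0],[0,0,0]],[[0,0,0],[0,0,0]],[[0,0,0],[0,0,0]],[[0,0,0],[0,0,0]],[[0,0,0],[0,0,0]]]}}

```text
clock: 13.15
tool_pos: [0.546, -0.0603, 0.1187]
eef_rot: [-0.074, 0.997, -0.0, -0.002]
contact_force: [-4.5, -4.3, 8.0]
opening: 0.109
finger_force: 15.0
```

>>> {"name": "step_arm", "arguments": {"increments": [[[0.1,-0.02,0],[0,0,0.3]],[[0.1,-0.02,0],[0,0,0.3]],[[0,0,0],[0,0,0]],[[0,0,0],[0,0,0]],[[0,0,0],[0,0,0]],[[0,0,0],[0,0,0]],[[0,0,0],[0,0,0]],[[0,0,0],[0,0,0]],[[0,0,0],[0,0,0]],[[0,0,0],[0,0,0]]]}}

```text
clock: 14.15
tool_pos: [0.5462, -0.0604, 0.1187]
eef_rot: [-0.08, 0.997, -0.0, -0.003]
contact_force: [-9.1, -2.5, 11.0]
opening: 0.111
finger_force: 15.0
```

>>> {"name": "step_arm", "arguments": {"increments": [[[0.1,-0.02,0],[0,0,0.3]],[[0.1,-0.02,0],[0,0,0.3]],[[0,0,0],[0,0,0]],[[0,0,0],[0,0,0]],[[0,0,0],[0,0,0]],[[0,0,0],[0,0,0]],[[0,0,0],[0,0,0]],[[0,0,0],[0,0,0]],[[0,0,0],[0,0,0]],[[0,0,0],[0,0,0]]]}}

```text
clock: 15.15
tool_pos: [0.5472, -0.0606, 0.1186]
eef_rot: [-0.085, 0.996, -0.0, -0.004]
contact_force: [-10.7, -2.5, 13.4]
opening: 0.102
finger_force: 15.0
```

>>> {"name": "step_arm", "arguments": {"increments": [[[0.1,-0.02,0],[0,0,0.3]],[[0.1,-0.02,0],[0,0,0.3]],[[0,0,0],[0,0,0]],[[0,0,0],[0,0,0]],[[0,0,0],[0,0,0]],[[0,0,0],[0,0,0]],[[0,0,0],[0,0,0]],[[0,0,0],[0,0,0]],[[0,0,0],[0,0,0]],[[0,0,0],[0,0,0]]]}}

```text
clock: 16.15
tool_pos: [0.5513, -0.0615, 0.1187]
eef_rot: [-0.09, 0.996, -0.0, -0.002]
contact_force: [-6.4, -4.3, 10.1]
opening: 0.108
finger_force: 15.0
```

>>> {"name": "step_arm", "arguments": {"increments": [[[0.1,-0.02,0],[0,0,0.3]],[[0.1,-0.02,0],[0,0,0.3]],[[0,0,0],[0,0,0]],[[0,0,0],[0,0,0]],[[0,0,0],[0,0,0]],[[0,0,0],[0,0,0]],[[0,0,0],[0,0,0]],[[0,0,0],[0,0,0]],[[0,0,0],[0,0,0]],[[0,0,0],[0,0,0]]]}}

```text
clock: 17.15
tool_pos: [0.5559, -0.0624, 0.1188]
eef_rot: [-0.095, 0.995, -0.0, 0.0]
contact_force: [-1.2, -5.3, 4.9]
opening: 0.103
finger_force: 15.0
```

>>> {"name": "step_arm", "arguments": {"increments": [[[0.1,-0.02,0],[0,0,0.3]],[[0.1,-0.02,0],[0,0,0.3]],[[0,0,0],[0,0,0]],[[0,0,0],[0,0,0]],[[0,0,0],[0,0,0]],[[0,0,0],[0,0,0]],[[0,0,0],[0,0,0]],[[0,0,0],[0,0,0]],[[0,0,0],[0,0,0]],[[0,0,0],[0,0,0]]]}}

```text
clock: 18.15
tool_pos: [0.56, -0.063, 0.1188]
eef_rot: [-0.1, 0.995, -0.0, 0.002]
contact_force: [3.5, -6.3, 0.0]
opening: 0.103
finger_force: 15.0
```

>>> {"name": "step_arm", "arguments": {"increments": [[[0.1,-0.02,0],[0,0,0.3]],[[0,0,0],[0,0,0]],[[0,0,0],[0,0,0]],[[0,0,0],[0,0,0]],[[0,0,0],[0,0,0]],[[0,0,0],[0,0,0]],[[0,0,0],[0,0,0]],[[0,0,0],[0,0,0]],[[0,0,0],[0,0,0]],[[0,0,0],[0,0,0]]]}}

```text
clock: 19.15
tool_pos: [0.5612, -0.0633, 0.1188]
eef_rot: [-0.103, 0.995, -0.0, 0.002]
contact_force: [2.6, -5.4, -0.7]
opening: 0.109
finger_force: 15.0
```

>>> {"name": "step_arm", "arguments": {"increments": [[[0.1,-0.01,0],[0,0,0.3]],[[0,0,0],[0,0,0]],[[0,0,0],[0,0,0]],[[0,0,0],[0,0,0]],[[0,0,0],[0,0,0]],[[0,0,0],[0,0,0]],[[0,0,0],[0,0,0]],[[0,0,0],[0,0,0]],[[0,0,0],[0,0,0]],[[0,0,0],[0,0,0]]]}}

```text
clock: 20.15
tool_pos: [0.5613, -0.0633, 0.1188]
eef_rot: [-0.105, 0.994, -0.0, 0.001]
contact_force: [2.1, -6.2, 2.2]
opening: 0.106
finger_force: 15.0
```

The force rose to about 10 N, dropped, then pulled inward, and the door stopped at x = 0.561, so it has snapped on to its stop. I'll release the handle.

>>> {"name": "step_arm", "arguments": {"increments": [[[0,0,0],[0,0,0]],[[0,0,0],[0,0,0]],[[0,0,0],[0,0,0]],[[0,0,0],[0,0,0]],[[0,0,0],[0,0,0]],[[0,0,0],[0,0,0]],[[0,0,0],[0,0,0]],[[0,0,0],[0,0,0]],[[0,0,0],[0,0,0]],[[0,0,0],[0,0,0]]], "fingers": 0.5}}

```text
clock: 21.15
tool_pos: [0.5597, -0.0623, 0.1188]
eef_rot: [-0.105, 0.994, 0.0, 0.0]
contact_force: [0.5, 0.4, -0.9]
opening: 0.499
finger_force: 0.0
```

```bash
python3 - <<'E'
from h import *
snap('wrist','w1'); P,m,p=cloud('w1')
X=P[m&(P[...,2]>.135)&(P[...,2]<.158)]
t=r.get_state()['tool_pos'];print(t)
a=np.radians(13.8);q=X[:,:2]-[.585,.0975]
A=q@[np.cos(a),np.sin(a)];B=q@[-np.sin(a),np.cos(a)]
for lo in np.arange(-.17,0,.02):
    k=(B>lo)&(B<lo+.02)&(A>-.045)&(A<.01)
    if k.sum()>5: print(round(lo,3),k.sum(),np.percentile(A[k],[2,50,98]).round(4))
k=(A<-.048)&(A>-.075)&(B<-.13)&(B>-.165);print('bar',k.sum(),np.median(X[k],0) if k.any() else '')
E
```

```text
[ 0.55967581 -0.06236323  0.11876182]
-0.17 1177 [-0.0439 -0.026  -0.0247]
-0.15 1179 [-0.0433 -0.0254 -0.0243]
-0.13 1031 [-0.0259 -0.0249 -0.0239]
-0.05 260 [-0.0244 -0.0235 -0.0225]
-0.03 38 [-0.0241 -0.0232 -0.0226]
bar 606 [ 0.55826791 -0.06416293  0.1460849 ]
```

View pics/w1.png

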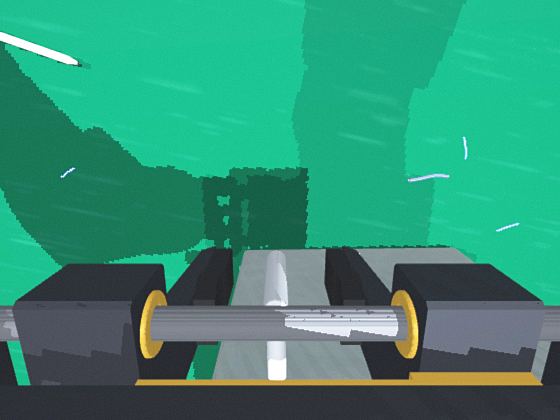

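The bar at (277,300) stands free between the fingers at (215) and (345). The face fit puts the door about 0.02 rad from parallel, so the catch alone is holding it. I'll wait, then re-grip.

>>> {"name": "step_arm", "arguments": {"increments": [[[0,0,0],[0,0,0]],[[0,0,0],[0,0,0]],[[0,0,0],[0,0,0]],[[0,0,0],[0,0,0]],[[0,0,0],[0,0,0]],[[0,0,0],[0,0,0]],[[0,0,0],[0,0,0]],[[0,0,0],[0,0,0]],[[0,0,0],[0,0,0]],[[0,0,0],[0,0,0]]]}}

```text
clock: 22.2
tool_pos: [0.5597, -0.0623, 0.1187]
eef_rot: [-0.105, 0.994, 0.0, -0.0]
contact_force: [-0.5, 0.8, -1.0]
opening: 0.498
finger_force: 0.0
```

>>> {"name": "step_arm", "arguments": {"increments": [[[0,-0.1,0],[0,0,0]],[[0,0,0],[0,0,0]],[[0,0,0],[0,0,0]],[[0,0,0],[0,0,0]],[[0,0,0],[0,0,0]],[[0,0,0],[0,0,0]],[[0,0,0],[0,0,0]],[[0,0,0],[0,0,0]],[[0,0,0],[0,0,0]],[[0,0,0],[0,0,0]]], "fingers": 0, "grip_force": 35}}

```text
clock: 23.2
tool_pos: [0.5597, -0.0637, 0.1187]
eef_rot: [-0.105, 0.994, -0.0, 0.0]
contact_force: [0.2, -1.8, 0.0]
opening: 0.097
finger_force: 35.0
```

>>> {"name": "step_arm", "arguments": {"increments": [[[-0.2,0.03,0],[0,0,-0.5]],[[-0.2,0.03,0],[0,0,-0.5]],[[-0.2,0.04,0],[0,0,-0.7]],[[-0.2,0.04,0],[0,0,-0.7]],[[-0.2,0.04,0],[0,0,-0.7]],[[-0.2,0.05,0],[0,0,-0.7]],[[-0.2,0.05,0],[0,0,-0.7]],[[-0.2,0.05,0],[0,0,-0.7]],[[-0.2,0.06,0],[0,0,-0.7]],[[-0.2,0.06,0],[0,0,-0.7]]]}}

```text
clock: 24.2
tool_pos: [0.5397, -0.0591, 0.1187]
eef_rot: [-0.047, 0.999, -0.0, 0.0]
contact_force: [-0.0, -2.1, -0.3]
opening: 0.096
finger_force: 35.0
```

Through the catch. I'll swing it open along the same arc.

>>> {"name": "step_arm", "arguments": {"increments": [[[-0.54,0.17,0],[0,0,-2]],[[-0.53,0.19,0],[0,0,-2]],[[-0.52,0.21,0],[0,0,-2]],[[-0.51,0.23,0],[0,0,-2]],[[-0.51,0.25,0],[0,0,-2]],[[-0.5,0.26,0],[0,0,-2]],[[-0.49,0.28,0],[0,0,-2]],[[-0.48,0.3,0],[0,0,-2]],[[-0.47,0.31,0],[0,0,-2]],[[-0.46,0.33,0],[0,0,-2]]]}}

```text
clock: 25.2
tool_pos: [0.4893, -0.0337, 0.1187]
eef_rot: [0.127, 0.992, -0.0, -0.0]
contact_force: [-0.0, -1.9, -1.1]
opening: 0.098
finger_force: 35.0
```

>>> {"name": "step_arm", "arguments": {"increments": [[[-0.44,0.35,0],[0,0,-2]],[[-0.43,0.36,0],[0,0,-2]],[[-0.42,0.38,0],[0,0,-2]],[[-0.41,0.39,0],[0,0,-2]],[[-0.39,0.4,0],[0,0,-2]],[[-0.38,0.42,0],[0,0,-2]],[[-0.36,0.43,0],[0,0,-2]],[[-0.35,0.44,0],[0,0,-2]],[[-0.33,0.45,0],[0,0,-2]],[[-0.32,0.47,0],[0,0,-2]]]}}

```text
clock: 26.2
tool_pos: [0.4506, 0.0076, 0.1187]
eef_rot: [0.298, 0.955, -0.0, -0.0]
contact_force: [-0.9, -2.5, -0.5]
opening: 0.098
finger_force: 35.0
```

>>> {"name": "step_arm", "arguments": {"increments": [[[-0.3,0.48,0],[0,0,-2]],[[-0.28,0.49,0],[0,0,-2]],[[-0.27,0.5,0],[0,0,-2]],[[-0.25,0.5,0],[0,0,-2]],[[-0.23,0.51,0],[0,0,-2]],[[0,0,0],[0,0,0]],[[0,0,0],[0,0,0]],[[0,0,0],[0,0,0]],[[0,0,0],[0,0,0]],[[0,0,0],[0,0,0]]]}}

```text
clock: 27.2
tool_pos: [0.4376, 0.0318, 0.1187]
eef_rot: [0.379, 0.925, -0.0, -0.0]
contact_force: [-4.8, -1.6, 0.7]
opening: 0.098
finger_force: 35.0
```

>>> {"name": "step_arm", "arguments": {"increments": [[[0,0,0],[0,0,0]],[[0,0,0],[0,0,0]],[[0,0,0],[0,0,0]],[[0,0,0],[0,0,0]],[[0,0,0],[0,0,0]],[[0,0,0],[0,0,0]],[[0,0,0],[0,0,0]],[[0,0,0],[0,0,0]],[[0,0,0],[0,0,0]],[[0,0,0],[0,0,0]]], "fingers": 1}}

```text
clock: 28.2
tool_pos: [0.438, 0.0322, 0.1187]
eef_rot: [0.379, 0.926, 0.0, 0.0]
contact_force: [-0.1, -0.5, 0.6]
opening: 0.981
finger_force: 0.0
```

>>> {"name": "step_arm", "arguments": {"increments": [[[0,0,1.2],[0,0,0]],[[0,0,1.2],[0,0,0]],[[0,0,1.2],[0,0,0]],[[0,0,1.2],[0,0,0]],[[0,0,1.2],[0,0,0]],[[0,0,1.2],[0,0,0]],[[0,0,1.2],[0,0,0]],[[0,0,1.2],[0,0,0]],[[0,0,0],[0,0,0]],[[0,0,0],[0,0,0]]]}}

```text
clock: 29.2
tool_pos: [0.4379, 0.0321, 0.2146]
eef_rot: [0.379, 0.926, 0.0, 0.0]
contact_force: [-0.3, 0.1, -0.4]
opening: 0.998
finger_force: 0.0
```

```bash
python3 - <<'E'
from h import *
snap('top','t1');snap('scene','s1');P,m,p=cloud('t1')
v,u=np.indices(m.shape)
d=m&(abs(P[...,2]-.155)<.006)&(u>235)&(u<320)&(v>202)&(v<260)
rc=cv2.minAreaRect((P[d][:,:2]*1000).astype(np.float32));print(d.sum(),rc,r.get_state()['tool_pos'])
E
```

```text
28 ((563.1558837890625, 98.27365112304688), (25.4930477142334, 11.19499397277832), 43.81161880493164) [0.43756554 0.03204149 0.21418887]
```

View pics/s1.png

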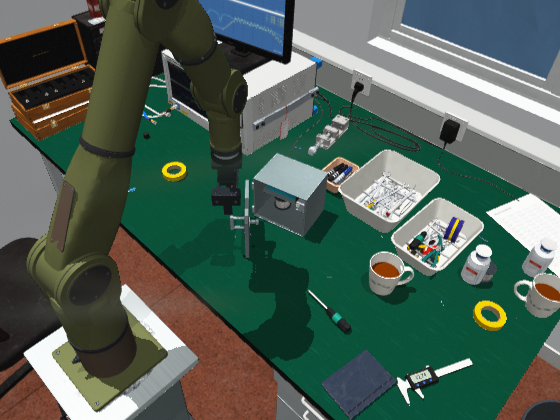

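The door stands wide open at (247,220), at about 58° going by the handle position. The gripper is clear above it, and the screwdriver, tape roll and mug are where they were.

```bash
python3 -c "
from plant import r
print(r.finish_job())"
```

```text
the job is handed in; nothing more can be done
None
```

The job is handed in: the door snapped shut past the roller at about 10 N and the catch alone held it for over a second; I then pulled it open by the handle and left it untouched at about 58°, with the screwdriver, tape roll and mug where they were and nothing having gone near the flux pot (hidden in the last picture).

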